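# Fish the dropped finger sensor out of the gap with the hook

## Robot

A 7-joint arm with a two-finger parallel gripper is mounted at the origin on the work surface. World frame = base frame: x ahead of the robot, y to its left, z up, the work surface at z = 0. Lengths are in mm, angles in rad, forces in N, time in s.
With the tool pointing down it reaches from about 400 to 850 mm from the base axis. Payload 4.5 kg.
Tool frame: the origin (TCP) lies at the very end of the fingers, on their centre line; the grasp point (between the pads) lies 19 mm behind it; z points along the fingers, x is the direction in which the jaws open and shut, and the axes are right-handed (so a half turn about z gives the same grasp; the last joint's range is limited). The gripper opens to 85 mm and grips with 20 to 120 N. Pads are 22 mm wide; open, the fingers measure 114 mm over their backs; the gripper's body (76 mm by 85 mm) begins 54 mm behind the grasp point. The pads swing forward as they close: fully open they stand 13 mm farther back than shut.
Start: joints at [1.14, 0.689, -0.195, 1.565, 0.157, 0.902, -0.215], TCP at [280.184, -558.705, 231.317] pointing down, gripper open.
Joint ranges: [-3.01, 3.01], [-0.46, 2.08], [-1.47, 1.51], [0.13, 2.56], [-1, 4.14], [0.04, 2.09], [-2.66, 2.66]. Speed limits (rad/s): [2.57, 2.57, 3.14, 3.14, 3.14, 3.14, 3.14].

## Interface

Orientations are given as a rotation vector (axis times angle).
In Python, from plant import ctrl gives the robot as it stands.
- The arm moves only by the tool apply_moves, never from a script. Its argument "plan" is a list of rows, each an object with "slide": the shift along the tool's x, y, z in m, a list of three; "delta_rot": the turn, a rotation vector about the tool's x, y, z in rad, a list of three; "gripper": the finger opening in m, from 0 to 0.0854. A call has 1 to 8 rows; each row shifts and turns the commanded pose from where the row before left it, along the tool's axes as they then stand; what a row does not reach is not made up. A row lasts 1/10 s, in which the tool goes at most 50 mm and 8.59 degrees, less where a joint would pass 70% of its speed; a pose out of reach is approached as far as the arm can. A call with a gripper value outside its range is refused whole. The fingers move at their own pace and stop on an object; "force" is the grip in N (left out, the last holds). Time passes only in rows, so rows that do not move let the fingers close. It gives the time, the measured TCP pose, the force and the opening at its end, in the units of the state.
- ctrl.read_state(): the state, without advancing time (a new reading comes with each control period).
- ctrl.read_camera(name): name is "scene" or "side" or "wrist"; returns the picture (480x640x3 uint8, red, green, blue); there is no depth.
- ctrl.camera_model(name): a dict with "intrinsics" (3x3 intrinsics, pixels), "pose" (4x4, takes a point from camera to world coordinates); the wrist camera has in their place "hand_eye" (4x4, takes a point from camera to tool coordinates, whose origin is the TCP and whose axes are the tool frame's). Camera axes: x right, y down, z forward; pixel columns grow to the right and rows downward; lengths in mm; the calibration is good to about 2 mm. A picture is of the moment at which its call begins: read the wrist's pose just before it. camera_model takes no time and is no camera call.
- ctrl.close_job(): hands the job in, once; it reports no verdict.
The state is a dict: "time": time; "joint_positions": joint angles; "qvel": joint speeds; "effort": joint torques, N m; "eef_pos": TCP position; "tool_rot": TCP orientation; "wrist_force": force on the tool from outside, world axes, zero at the start; "moment": the same for the moment, N m; "width": opening from 0.0 (shut) to 1.0 (fully open).
Only numpy, scipy, OpenCV 4.12 (cv2) and the standard library are available. Lean on these libraries where they do the work, as an engineer would, in place of code of your own. Each camera call takes 0.05 s, during which the arm holds its last target. There are 200 camera calls.

## Task

A finger-clip sensor has slipped into the narrow gap between the two drawer units. Take the telescopic hook off its rack, reach in under the bars with it, gently feel for the counter behind the sensor and draw the sensor out past the sprung nub until it lies wholly on the blue mat, then hang the hook back on its rack as it was and let go. Touch the sensor only with the hook, never push or pull hard on the sensor, the counter or the units, and leave the bottle, the jar and the tape roll where they stand.

Things in the scene. Friction and masses are not known exactly. Their poses are not given: they have to be found in the camera images.
- station: Two fixed low white/blue drawer units side by side, each 180 deep, 100 wide, 85 high, with a gap 32 wide between. Origin: mouth of the gap, mid-width, on the counter (units' fronts at x = 0). +x runs into the gap, z up. The gap's floor is the counter; a wall closes it at x = 145. A flat blue mat of no thickness lies before the mouth from x = -15 to -185, y = -70 to 70.
- bar0 (a point): Underside of the first (nearest the mouth) of three fixed steel bars, 6 thick, that cross over the gap at station x = 34, 72, 110, undersides 64 above the counter: so the gap can be worked only through its mouth, beneath the bars.
- nub_top (a point): Top centre of an orange sprung nub in the gap's +y wall: upright cylinder, radius 18, top 17 high, axis at station x = 12, y = 24. It leaves 22 free beside the -y wall, less than the sensor's width, and yields sideways into the wall: 1 N at first plus 0.2 N per mm, up to 12 mm.
- clip_center (a point): Centre of the finger-clip sensor: grey and yellow block 40 long (its x axis), 24 wide, 18 high, with a half-round nose towards the mouth and a flat back end, about 50 g, lying flat on the counter in the gap, its length along the gap, centre 9 above the counter.
- hook_grip (a point): Centre of the hook's upright black rubber handle, 24 x 24 (faces along this frame's x and y), 52 high. Below it a steel collar, radius 20, 5 thick, underside 31 below this point. The hook weighs about 235 g, balanced within 7 of the handle's axis. Grip it firmly (60 N).
- hook: The hook, origin under its collar. A tube, radius 5, goes down 50 to a red rod, radius 3.5, which bends into a foot along +x and, 100 from the handle's axis, down into a tip. Tip's end: 105 (rod in) to 133 (out) below this origin; it differs each time and is not measured: feel for it. The rod holds its length to 40 N. Foot: underside 22.5, top 29.5 above the tip's end.
- rack_seat (a point): Point on top of the rack's fork, 160 above the counter, where the collar's underside rests. Two level prongs along x, 12 wide, 10 thick, 20 apart, end 22 from here on the open -x side; the post's near face is at x = 67, no higher than the prongs. The hook hangs with its foot to this -x: raise it some 12 and draw it out along -x; hang it back in reverse.
- clip: The sensor as a whole: origin at the centre of its underside.
- table: The white counter, top at z = 0.
- bottle: Amber bottle, radius 26, 120 high, origin under its centre; leave alone.
- jar: White jar with blue band, radius 27, 85 high, origin under its centre; leave alone.
- roll: White tape roll standing on its flat side, radius 30, 40 high, origin under its centre; leave alone.
Mind the look-alikes: they are no part of the job. Leave any orange or white look-alike of the hook alone. Of the things that look like the part that bears rack_seat, take the one that is farthest from the robot's base at the start.

How it is judged:
By the outcome, as a careful person would: the job done as asked, in the order asked, and still so for the second after the job is handed in, with the robot touching nothing.
It also fails if it takes over 67 s, if anything falls off the work surface, if the arm or the gripper's body presses on something with over 40 N, if the wrist force passes 120 N, or if a joint passes its speed limit or range.

## Working session

There is one attempt and no reset: what is moved stays moved. The work goes in short steps, Python scripts to look and compute and a tool call to move; the robot and the scene stay as the last step left them, time stands still between calls to the robot, and variables do not carry over. Pictures are saved under pics/ and viewed, about 8 in all and at most 12, crops included, and the job is handed in when it is done.

Besides the shell and the picture viewer there is one more tool, called by a JSON object that holds its "api" and its "payload", one argument or row to a line. apply_moves: Moves the arm, as the interface text tells. Its arguments: {"type":"object","properties":{"plan":{"type":"array"},"force":{"type":"number"}},"required":["plan"]}

```bash
ls; mkdir -p pics; python3 - <<'E'
from plant import ctrl
import cv2,numpy as np
print(ctrl.read_state())
for n in ["scene","side","wrist"]:
    print(n,ctrl.camera_model(n)); cv2.imwrite(f"pics/{n}0.png",ctrl.read_camera(n)[:,:,::-1])
E
```

```text
pics
{'time': 0.0, 'joint_positions': array([ 1.13981601,  0.6899976 , -0.19449507,  1.56636423,  0.15729932,
        0.90250436, -0.21509808]), 'qvel': array([ 6.34709697e-04,  3.77812160e-04,  1.05141953e-03, -5.78651951e-04,
       -3.84094880e-04,  2.27426729e-04,  7.48178992e-05]), 'effort': array([-8.70182121e-04, -5.39608276e+01, -1.26622751e+00, -1.58544534e+01,
        9.17635654e-03,  9.47261491e-03,  2.43126031e-06]), 'eef_pos': array([ 279.78881483, -558.13566868,  230.4696984 ]), 'tool_rot': array([-2.67266185e+00,  1.64956858e+00,  2.63073567e-03]), 'wrist_force': array([ 0.52275589,  0.40025253, -0.00583368]), 'moment': array([ 0.02569669, -0.00022438,  0.03669961]), 'width': 0.9978179271188579}
scene {'intrinsics': array([[493.63502271,   0.        , 313.3115848 ],
       [  0.        , 493.63502271, 236.27717914],
       [  0.        ,   0.        ,   1.        ]]), 'pose': array([[ 4.73302445e-02,  6.70998141e-01, -7.39946851e-01,
         1.41638778e+03],
       [ 9.98875622e-01, -3.38033113e-02,  3.32389661e-02,
        -6.40490192e+01],
       [-2.70936928e-03, -
[... 500 characters left out ...]
      [ 9.89249905e-03, -7.86888525e-01, -6.17015873e-01,
         8.85456104e+02],
       [ 0.00000000e+00,  0.00000000e+00,  0.00000000e+00,
         1.00000000e+00]])}
wrist {'intrinsics': array([[343.88411067,   0.        , 311.37488139],
       [  0.        , 343.88411067, 235.37433107],
       [  0.        ,   0.        ,   1.        ]]), 'hand_eye': array([[ 9.99999831e-01,  9.66833224e-05,  5.74067479e-04,
        -7.41877109e-01],
       [-2.69032655e-04,  9.51245059e-01,  3.08435999e-01,
        -7.84529659e+01],
       [-5.16258236e-04, -3.08436101e-01,  9.51244924e-01,
        -1.42700417e+02],
       [ 0.00000000e+00,  0.00000000e+00,  0.00000000e+00,
         1.00000000e+00]])}
```

View pics/scene0.png

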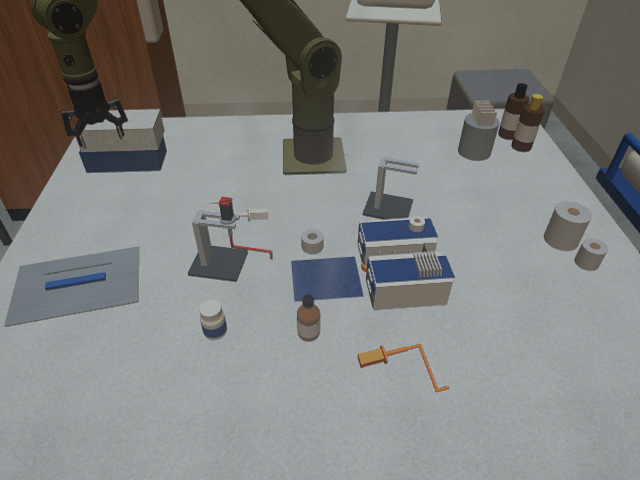

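View pics/side0.png

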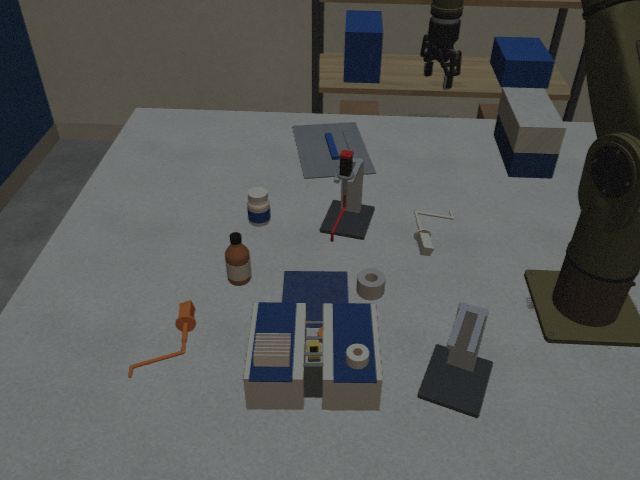

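Scene view: red/black hook on a rack at about (225,215), empty rack at (390,190), station (405,265) with its mouth toward the mat at (327,278). Side view: hook at (346,165), units at (315,355), clip at about (313,348). Next I'll take enlarged crops of both views.

```bash
python3 - <<'E'
import cv2,numpy as np
s=cv2.imread("pics/scene0.png"); d=cv2.imread("pics/side0.png")
def crop(im,x,y,w,h,W=400,H=300): return cv2.resize(im[y:y+h,x:x+w],(W,H),interpolation=cv2.INTER_CUBIC)
m=np.vstack([np.hstack([crop(s,180,185,120,90),crop(s,340,205,120,90)+0]),np.hstack([crop(d,300,145,120,90),crop(d,240,290,160,120)])])
cv2.imwrite("pics/m1.png",m)
E
cat > h.py <<'E'
import numpy as np,cv2
from scipy.spatial.transform import Rotation as R
from plant import ctrl
def cam(n,st=None):
    m=ctrl.camera_model(n); K=np.array(m["intrinsics"])
    if n!="wrist": return K,np.array(m["pose"])
    T=np.eye(4); T[:3,:3]=R.from_rotvec(st["tool_rot"]).as_matrix(); T[:3,3]=st["eef_pos"]
    return K,T@np.array(m["hand_eye"])
def ray(c,uv):
    K,P=c; return P[:3,3],P[:3,:3]@np.linalg.solve(K,[uv[0],uv[1],1.])
def plane(c,uv,z):
    o,d=ray(c,uv); return o+d*(z-o[2])/d[2]
def tri(*obs):
    A=[];b=[]
    for c,uv in obs:
        o,d=ray(c,uv); d=d/np.linalg.norm(d); M=np.eye(3)-np.outer(d,d); A.append(M); b.append(M@o)
    A=np.vstack(A);b=np.concatenate(b); x,*_=np.linalg.lstsq(A,b,rcond=None); return x,np.linalg.norm(A@x-b)
def proj(c,p):
    K,P=c; q=K@(P[:3,:3].T@(np.asarray(p)-P[:3,3])); return q[:2]/q[2]
E
```

```text
(no output)
```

View pics/m1.png

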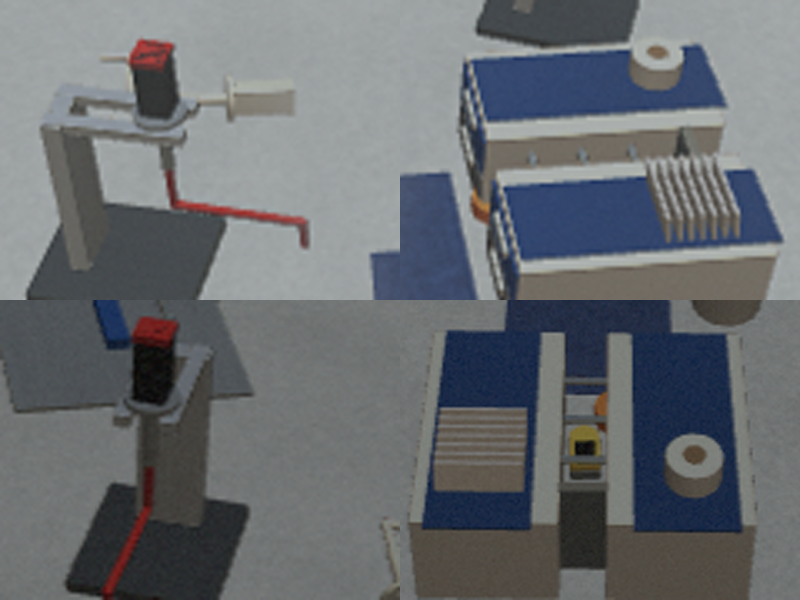

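Montage: handle's red top at scene (226,201) and side (347,153); foot tip at scene (271,256); unit top corners clear in the side view; clip (yellow) at side (313,350); three bars visible over the gap.

```bash
python3 - <<'E'
from h import *
np.set_printoptions(precision=1,suppress=True)
S,D=cam("scene"),cam("side")
a=lambda x,y:(180+x/3.3333,185+y/3.3333)
b=lambda x,y:(340+(x-400)/3.3333,205+y/3.3333)
c=lambda x,y:(300+x/3.3333,145+(y-300)/3.3333)
e=lambda x,y:(240+(x-400)/2.5,290+(y-300)/2.5)
print("cap",tri((S,a(153,53)),(D,c(156,330))))
print("collar",tri((S,a(165,113)),(D,c(151,394))))
print("rodbend",tri((S,a(173,205)),(D,c(149,507))))
print("tip",plane(S,a(304,246),40), plane(S,a(304,222),70),"side foot",[plane(D,c(110,595),z) for z in(40,65)])
print("prong ends scene z160",[plane(S,a(*p),160) for p in((186,130),(197,100),(48,122),(62,88))])
print("prong side z160",[plane(D,c(*p),160) for p in((120,412),(172,413),(212,347))])
for n,p in dict(LfL=(437,332),LfR=(563,332),LnR=(560,525),LnL=(412,525),RfL=(608,333),RfR=(738,335),RnL=(605,525),RnR=(753,525)).items(): print(n,plane(D,e(*p),85))
for n,p in dict(Nf0=(495,172),Nf1=(515,272),Nb1=(782,244),Ff0=(463,58),Ff1=(485,140),Fb0=(707,43),Fb1=(725,123)).items(): print(n,plane(S,b(*p),85))
print("bars side z70 ends",[plane(D,e(*p),70) for p in((564,382),(606,382),(564,420),(606,420),(563,458),(605,458))])
print("clip top",[plane(D,e(*p),18) for p in((583,428),(583,470),(570,470),(599,470))])
print("nub",plane(S,b(480,210),17))
d=cv2.imread("pics/side0.png")
# second rack
print("rack2", plane(S,(383,163),160))
# mat corners
for p in((291,262),(355,258),(298,299),(362,296)): print("mat",plane(S,p,0))
print("bottle",plane(S,(309,338),0),"jar",plane(S,(213,335),0),"roll",plane(S,(312,248),0))
E
```

```text
cap (array([ 504.9, -225.7,  213. ]), np.float64(0.10169012982233652))
collar (array([ 507.5, -224. ,  162.6]), np.float64(2.7395632383478263))
rodbend (array([ 504.9, -228.4,   67.9]), np.float64(0.5347444906061718))
tip [ 526.  -130.8   40. ] [ 530.9 -129.    70. ] side foot [array([ 529.1, -162.4,   40. ]), array([ 528.5, -130.4,   65. ])]
prong ends scene z160 [array([ 526.5, -207. ,  160. ]), array([ 493.6, -201.4,  160. ]), array([ 512.8, -305.8,  160. ]), array([ 474.9, -300.6,  160. ])]
prong side z160 [array([ 526.7, -207.4,  160. ]), array([ 492. , -208.5,  160. ]), array([ 465. , -295.5,  160. ])]
LfL [667.4 116.7  85. ]
LfR [572.6 110.9  85. ]
LnR [561.5 290.8  85. ]
LnL [658.9 296.6  85. ]
RfL [538.7 109.8  85. ]
RfR [440.7 105.9  85. ]
RnL [531.9 289.1  85. ]
RnR [434.2 283.3  85. ]
Nf0 [575.7 106.6  85. ]
Nf1 [672.5 107.6  85. ]
Nb1 [656.  295.2  85. ]
Ff0 [448.6  98.2  85. ]
Ff1 [541.9 103.6  85. ]
Fb0 [440.2 292.   85. ]
Fb1 [532.5 284.6  85. ]
bars side z70 ends [array([569.3, 148. ,  70. ]), array([538.2, 146.1,  70. ]), array([566.6, 185.3,  70. ]), array([536.3, 183.5,  70. ]), array([564.7, 220.8,  70. ]), array([535.3, 219. ,  70. ])]
clip top [array([555.2, 145.7,  18. ]), array([552.7, 186.8,  18. ]), array([562.3, 187.3,  18. ]), array([540.8, 186. ,  18. ])]
nub [547.7 103.7  17. ]
rack2 [289.9 178.4 160. ]
mat [500.  -81.8  -0. ]
mat [493.6  87.6   0. ]
mat [627.8 -66.5   0. ]
mat [626.   90.2   0. ]
bottle [744.2 -44.5   0. ] jar [ 725.1 -262.3    0. ] roll [449.6 -24.3   0. ]
```

```bash
cat >> h.py <<'E'
def goal(pos,yaw=None):
    st=ctrl.read_state(); Rm=R.from_rotvec(st["tool_rot"]); p=np.array(st["eef_pos"])
    s=Rm.inv().apply(np.array(pos)-p)/1000
    out="slide m "+str(np.round(s,4))
    if yaw is not None:
        y=np.radians(yaw); x=np.array([np.cos(y),np.sin(y),0]); z=np.array([0,0,-1.]); T=np.c_[x,np.cross(z,x),z]
        out+=" rot "+str(np.round((Rm.inv()*R.from_matrix(T)).as_rotvec(),4))
    print(out,"at",np.round(p,1),"yaw",np.degrees(np.arctan2(*Rm.as_matrix()[1::-1,0])).round(2),"F",np.round(st["wrist_force"],2),"w",round(st["width"],3),"t",round(st["time"],2))
E
python3 -c "
from h import *
goal((506,-227,300),-100)"
```

```text
slide m [-0.1949 -0.3506 -0.0691] rot [6.000e-04 1.300e-03 6.394e-01] at [ 279.9 -558.3  230.7] yaw -63.37 F [-0.1  -0.42 -0.17] w 0.999 t 0.15
```

{"api": "apply_moves", "payload": {
  "plan": [
    {"slide": [-0.0195,-0.035,-0.0175],"delta_rot": [0,0,0],"gripper": 0.0854},
    {"slide": [-0.0195,-0.035,-0.0175],"delta_rot": [0,0,0],"gripper": 0.0854},
    {"slide": [-0.0195,-0.035,-0.0175],"delta_rot": [0,0,0],"gripper": 0.0854},
    {"slide": [-0.0195,-0.035,-0.0165],"delta_rot": [0,0,0],"gripper": 0.0854},
    {"slide": [-0.0195,-0.035,0],"delta_rot": [0,0,0],"gripper": 0.0854},
    {"slide": [-0.0195,-0.035,0],"delta_rot": [0,0,0],"gripper": 0.0854},
    {"slide": [-0.0195,-0.035,0],"delta_rot": [0,0,0],"gripper": 0.0854},
    {"slide": [-0.0195,-0.035,0],"delta_rot": [0,0,0],"gripper": 0.0854}
  ]
}}

```text
time: 0.95
eef_pos: [461.0, -292.3, 300.2]
tool_rot: [2.673, -1.65, -0.0]
wrist_force: [0.5, -0.8, -0.5]
width: 1.0
```

{"api": "apply_moves", "payload": {
  "plan": [
    {"slide": [-0.0195,-0.035,0],"delta_rot": [0,0,0],"gripper": 0.0854},
    {"slide": [-0.0195,-0.035,0],"delta_rot": [0,0,0],"gripper": 0.0854},
    {"slide": [0,0,0],"delta_rot": [0,0,0.128],"gripper": 0.0854},
    {"slide": [0,0,0],"delta_rot": [0,0,0.128],"gripper": 0.0854},
    {"slide": [0,0,0],"delta_rot": [0,0,0.128],"gripper": 0.0854},
    {"slide": [0,0,0],"delta_rot": [0,0,0.128],"gripper": 0.0854},
    {"slide": [0,0,0],"delta_rot": [0,0,0.128],"gripper": 0.0854},
    {"slide": [0,0,0],"delta_rot": [0,0,0],"gripper": 0.0854}
  ]
}}

```text
time: 1.75
eef_pos: [505.5, -227.3, 300.0]
tool_rot: [2.018, -2.407, -0.001]
wrist_force: [-0.0, -0.2, 0.8]
width: 1.001
```

```bash
python3 - <<'E'
from h import *
goal((506,-227,300),-100)
st=ctrl.read_state(); im=ctrl.read_camera("wrist")[:,:,::-1].copy(); cv2.imwrite("pics/w1.png",im)
np.save("pics/w1.npy",np.r_[st["eef_pos"],st["tool_rot"]])
c=cam("wrist",st)
hsv=cv2.cvtColor(im,cv2.COLOR_BGR2HSV)
m=(((hsv[...,0]<8)|(hsv[...,0]>172))&(hsv[...,1]>130)&(hsv[...,2]>60)).astype(np.uint8)
n,l,s,ce=cv2.connectedComponentsWithStats(m)
for i in range(1,n):
    if s[i,4]>40:
        k=cv2.minAreaRect(np.argwhere(l==i)[:,::-1].astype(np.float32)); print(s[i],ce[i],k)
E
```

```text
slide m [-0.0004 -0.0005  0.    ] rot [ 0.0007 -0.0003 -0.0008] at [ 505.5 -227.3  300. ] yaw -100.05 F [-0.05 -0.16  0.83] w 1.001 t 1.75
[217 187  69  13 386] [250.51554404 194.37564767] ((251.1764373779297, 193.20587158203125), (68.33657836914062, 8.359918594360352), 4.39870548248291)
[ 293  222   38   38 1250] [311.2824 240.6336] ((311.38275146484375, 240.75888061523438), (35.85374069213867, 35.38811111450195), 3.814074993133545)
```

View pics/w1.png

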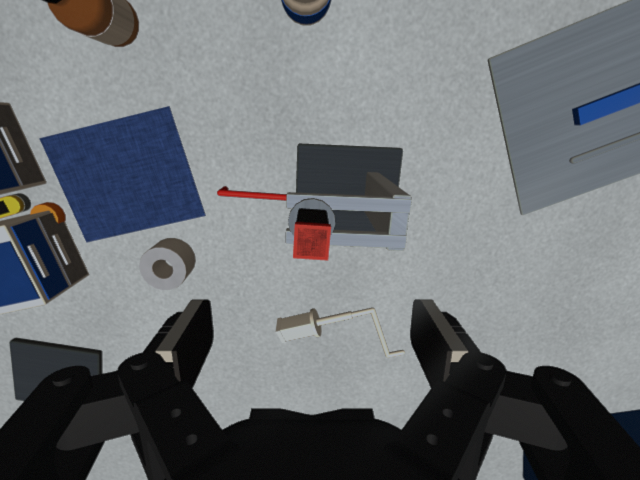

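Wrist view: red cap at (311,241), turned about 3.8° from the jaws; foot tip at (221,191); mat corners (40,137), (170,107), (204,215), (87,241).

```bash
python3 - <<'E'
from h import *
np.set_printoptions(precision=1,suppress=True)
v=np.load("pics/w1.npy"); W=cam("wrist",dict(eef_pos=v[:3],tool_rot=v[3:])); S,D=cam("scene"),cam("side")
cap=tri((W,(311.4,240.7)),(S,(225.9,200.9)),(D,(346.8,153.9)));print("cap",cap,plane(W,(311.4,240.7),217))
t=plane(W,(221,190),42); print("tip",t, "bend", plane(W,(286,197),68), plane(W,(228,191),68))
print("prong ends",plane(W,(287,193),160),plane(W,(286,238),160),"post end",plane(W,(410,196),160),plane(W,(405,249),160))
for p in((170,107),(204,215),(87,241),(40,137)): print("mat",plane(W,p,0))
goal((cap[0][0],cap[0][1],178),-103.8)
E
```

```text
cap (array([ 504.9, -226.4,  212.8]), np.float64(1.0489239344614778)) [ 506.5 -227.4  217. ]
tip [ 528.1 -123.6   42. ] bend [ 511.5 -199.9   68. ] [ 529.2 -138.4   68. ]
prong ends [ 532.1 -211.4  160. ] [ 493.6 -202.8  160. ] post end [ 511.8 -311.8  160. ] [ 465.5 -303.4  160. ]
mat [631.1 -76.4   0. ]
mat [493.8 -80.6   0. ]
mat [486.3  85.9   0. ]
mat [625.6  92.4   0. ]
slide m [-0.   0.   0.1] rot [ 0.  -0.   0.1] at [ 505.5 -227.3  300.1] yaw -99.87 F [-0.7  0.3 -0.3] w 1.0 t 1.8
```

{"api": "apply_moves", "payload": {
  "plan": [
    {"slide": [0,0,0],"delta_rot": [0,0,0.068],"gripper": 0.0854},
    {"slide": [0,0,0.03],"delta_rot": [0,0,0],"gripper": 0.0854},
    {"slide": [0,0,0.03],"delta_rot": [0,0,0],"gripper": 0.0854},
    {"slide": [0,0,0.03],"delta_rot": [0,0,0],"gripper": 0.0854},
    {"slide": [0,0,0.02],"delta_rot": [0,0,0],"gripper": 0.0854},
    {"slide": [0,0,0.014],"delta_rot": [0,0,0],"gripper": 0.0854},
    {"slide": [0,0,0],"delta_rot": [0,0,0],"gripper": 0.0854}
  ]
}}

```text
time: 2.5
eef_pos: [504.3, -226.9, 174.4]
tool_rot: [1.938, -2.47, -0.006]
wrist_force: [-0.4, -0.8, -0.2]
width: 1.001
```

{"api": "apply_moves", "payload": {
  "plan": [
    {"slide": [0,0,0],"delta_rot": [0,0,0],"gripper": 0.024},
    {"slide": [0,0,0],"delta_rot": [0,0,0],"gripper": 0.015},
    {"slide": [0,0,0],"delta_rot": [0,0,0],"gripper": 0.015},
    {"slide": [0,0,0],"delta_rot": [0,0,0],"gripper": 0.015},
    {"slide": [0,0,0],"delta_rot": [0,0,0],"gripper": 0.015},
    {"slide": [0,0,0],"delta_rot": [0,0,0],"gripper": 0.015},
    {"slide": [0,0,0],"delta_rot": [0,0,0],"gripper": 0.015},
    {"slide": [0,0,0],"delta_rot": [0,0,0],"gripper": 0.015}
  ],
  "force": 60
}}

```text
time: 3.3
eef_pos: [506.1, -227.6, 177.1]
tool_rot: [-1.935, 2.474, -0.002]
wrist_force: [-1.6, 1.4, 6.1]
width: 0.273
```

{"api": "apply_moves", "payload": {
  "plan": [
    {"slide": [0,0,-0.008],"delta_rot": [0,0,0],"gripper": 0.015},
    {"slide": [0,0,-0.006],"delta_rot": [0,0,0],"gripper": 0.015},
    {"slide": [0,0,0],"delta_rot": [0,0,0],"gripper": 0.015},
    {"slide": [-0.02,0,0],"delta_rot": [0,0,0],"gripper": 0.015},
    {"slide": [-0.02,0,0],"delta_rot": [0,0,0],"gripper": 0.015},
    {"slide": [-0.02,0,0],"delta_rot": [0,0,0],"gripper": 0.015},
    {"slide": [0,0,0],"delta_rot": [0,0,0],"gripper": 0.015}
  ]
}}

```text
time: 4.0
eef_pos: [521.0, -165.2, 190.0]
tool_rot: [-1.941, 2.468, 0.003]
wrist_force: [1.1, 0.3, -2.9]
width: 0.279
```

```bash
python3 - <<'E'
from h import *
goal((556,-30,250),-87.3)
for n in("wrist","scene","side"): cv2.imwrite(f"pics/{n}2.png",ctrl.read_camera(n)[:,:,::-1])
st=ctrl.read_state(); np.save("pics/w2.npy",np.r_[st["eef_pos"],st["tool_rot"]])
f=lambda n,x,y,w,h:cv2.resize(cv2.imread(f"pics/{n}2.png")[y:y+h,x:x+w],(400,300),interpolation=cv2.INTER_CUBIC)
cv2.imwrite("pics/m2.png",np.vstack([np.hstack([f("scene",200,170,160,120),f("side",270,130,160,120)]),np.hstack([cv2.resize(cv2.imread("pics/wrist2.png"),(400,300)),f("wrist",0,120,160,120)])]))
E
```

```text
slide m [-0.1398 -0.0021 -0.0596] rot [ 1.000e-04  2.800e-03 -2.848e-01] at [ 521.  -165.2  190. ] yaw -103.62 F [ 1.05  0.31 -2.85] w 0.279 t 4.0
```

View pics/m2.png

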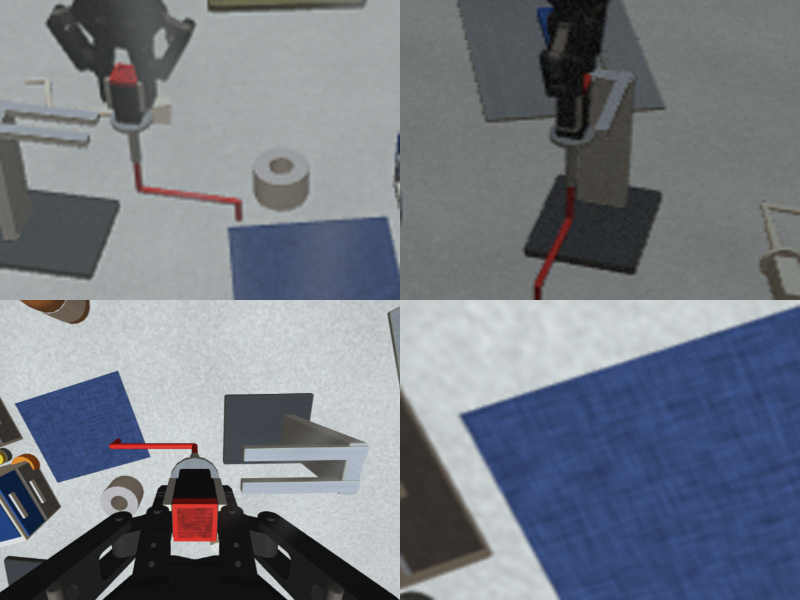

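Hook is out and clear of the rack. Now to find the tip end from red masks in scene and side.

```bash
python3 - <<'E'
from h import *
np.set_printoptions(precision=1,suppress=True)
def red(n):
    im=cv2.imread(f"pics/{n}2.png"); h=cv2.cvtColor(im,cv2.COLOR_BGR2HSV)
    return (((h[...,0]<5)|(h[...,0]>172))&(h[...,1]>130)&(h[...,2]>50))
m=red("side"); y,x=np.nonzero(m); k=(y>170)&(y<300)&(x>430-160)&(x<430); y,x=y[k],x[k]; b=y.max(); print("side lowest",b,x[y>=b-1].mean(), sorted(set(y))[-12:],[x[y==q].mean() for q in range(b-10,b+1)])
ub=(x[y>=b-1].mean(),b+0.5)
m=red("scene"); y,x=np.nonzero(m); k=(x>280)&(x<305)&(y>235)&(y<270); y,x=y[k],x[k]; r=x>=x.max()-2; us=(x[r].mean(),y[r].max()+0.5);print("scene",us,y[r].min())
v=np.load("pics/w2.npy"); W=cam("wrist",dict(eef_pos=v[:3],tool_rot=v[3:])); S,D=cam("scene"),cam("side")
print(tri((S,us),(D,ub)))
hx=np.array([-np.cos(np.radians(-103.6)),-np.sin(np.radians(-103.6)),0])
p=v[:3]+hx*100; print("pred tip xy",p)
for z in (45,50,55,60,65,70):
    q=p.copy(); q[2]=z; print(z,"S",proj(S,q),"D",proj(D,q))
q=p.copy();
E
```

```text
side lowest 253 324.3333333333333 [np.int64(242), np.int64(243), np.int64(244), np.int64(245), np.int64(246), np.int64(247), np.int64(248), np.int64(249), np.int64(250), np.int64(251), np.int64(252), np.int64(253)] [np.float64(325.0), np.float64(324.5), np.float64(324.5), np.float64(324.5), np.float64(324.5), np.float64(324.5), np.float64(324.5), np.float64(324.5), np.float64(324.5), np.float64(324.5), np.float64(324.0)]
scene (np.float64(294.0), np.float64(251.5)) 249
(array([539.8, -68.2,  66.7]), np.float64(11.374246411453782))
pred tip xy [543.2 -73.  190.2]
45 S [294.2 261.4] D [325.  256.8]
50 S [294.1 260. ] D [325.1 255. ]
55 S [294.  258.6] D [325.1 253.2]
60 S [294.  257.1] D [325.1 251.5]
65 S [293.9 255.7] D [325.2 249.7]
70 S [293.9 254.3] D [325.2 247.9]
```

```bash
python3 -c "
from h import *
goal((562,-20,190),-87.5)"
```

```text
slide m [-0.1559 -0.0048  0.    ] rot [ 0.0005 -0.0009 -0.2874] at [ 519.7 -170.2  190.2] yaw -103.97 F [ 0.25 -1.1  -2.01] w 0.272 t 4.15
```

{"api": "apply_moves", "payload": {
  "plan": [
    {"slide": [-0.031,-0.001,0],"delta_rot": [0,0,0],"gripper": 0.015},
    {"slide": [-0.031,-0.001,0],"delta_rot": [0,0,0],"gripper": 0.015},
    {"slide": [-0.031,-0.001,0],"delta_rot": [0,0,0],"gripper": 0.015},
    {"slide": [-0.031,-0.001,0],"delta_rot": [0,0,0],"gripper": 0.015},
    {"slide": [-0.031,-0.001,0],"delta_rot": [0,0,0],"gripper": 0.015},
    {"slide": [0,0,0],"delta_rot": [0,0,-0.144],"gripper": 0.015},
    {"slide": [0,0,0],"delta_rot": [0,0,-0.144],"gripper": 0.015},
    {"slide": [0,0,0],"delta_rot": [0,0,0],"gripper": 0.015}
  ]
}}

```text
time: 4.95
eef_pos: [562.2, -21.6, 190.2]
tool_rot: [2.269, -2.172, 0.001]
wrist_force: [-0.5, -0.7, -1.4]
width: 0.277
```

{"api": "apply_moves", "payload": {
  "plan": [
    {"slide": [0,0,0],"delta_rot": [0,0,0],"gripper": 0.015},
    {"slide": [0,0,0],"delta_rot": [0,0,0],"gripper": 0.015},
    {"slide": [0,0,0],"delta_rot": [0,0,0],"gripper": 0.015}
  ]
}}

```text
time: 5.25
eef_pos: [562.2, -20.5, 190.3]
tool_rot: [2.268, -2.173, 0.0]
wrist_force: [-0.2, -0.4, -1.7]
width: 0.274
```

```bash
python3 - <<'E'
from h import *
goal((562,-20,190),-87.5)
st=ctrl.read_state()
for n in("wrist","scene","side"): cv2.imwrite(f"pics/{n}3.png",ctrl.read_camera(n)[:,:,::-1])
np.save("pics/w3.npy",np.r_[st["eef_pos"],st["tool_rot"]])
f=lambda n,x,y,w,h:cv2.resize(cv2.imread(f"pics/{n}3.png")[y:y+h,x:x+w],(400,300),interpolation=cv2.INTER_CUBIC)
cv2.imwrite("pics/m3.png",np.vstack([cv2.resize(cv2.imread("pics/wrist3.png")[60:330,0:360],(800,600),interpolation=cv2.INTER_CUBIC)]))
E
```

```text
slide m [-0.0005  0.0002  0.0003] rot [ 0.0001 -0.0004 -0.001 ] at [562.2 -20.5 190.3] yaw -87.56 F [-0.24 -0.39 -1.74] w 0.274 t 5.25
```

View pics/m3.png

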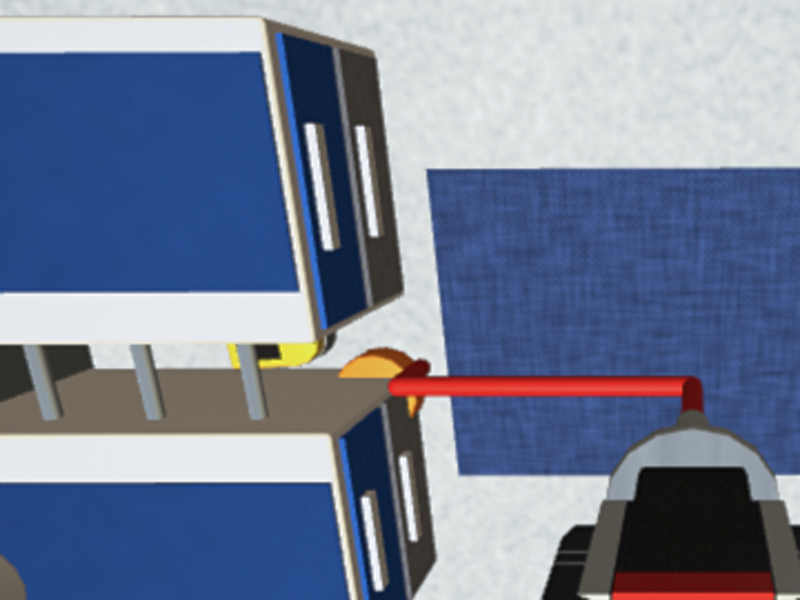

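Wrist view (crop): gap-side front top corners at (318,342) and (333,433); clip's yellow spans x 230–330 at row ~355; hook foot runs at row 386, aimed near the gap's mid-line; orange nub at (380,370).

```bash
python3 - <<'E'
from h import *
np.set_printoptions(precision=1,suppress=True)
v=np.load("pics/w3.npy"); W=cam("wrist",dict(eef_pos=v[:3],tool_rot=v[3:])); S,D=cam("scene"),cam("side")
f=lambda x,y:(x/2.2222,60+y/2.2222)
for n,p,z in [("U top",(318,342),85),("L top",(333,433),85),("U outer top",(263,18),85),("U bot outer",(375,52),0),("U bot in",(403,293),0),("L bot out",(436,556),0),("matA",(428,169),0),("matB",(459,474),0),("bar0 hi",(245,346),70),("bar0 lo",(258,418),67),
 ("clip back top",(230,345),18),("clip side back",(236,365),18),("clip side back0",(236,365),0),("clip side",(280,367),18),("clip side0",(280,367),0),("nose",(333,345),9),("Ugap back top line",(0,345),85),("L back",(0,433),85)]:
    print(n,plane(W,f(*p),z))
# tip: side/scene red
for n,c in (("scene",S),("side",D)):
    im=cv2.imread(f"pics/{n}3.png"); h=cv2.cvtColor(im,cv2.COLOR_BGR2HSV)
    m=(((h[...,0]<5)|(h[...,0]>172))&(h[...,1]>120)&(h[...,2]>40))
    for z in(50,55,60):
        q=v[:3]+np.array([-.0436,.999,0])*100; q[2]=z; u=proj(c,q); 
        print(n,z,u)
    u=u.astype(int); k=m[u[1]-25:u[1]+25,u[0]-12:u[0]+12]; y,x=np.nonzero(k); print("red rows",y.min()+u[1]-25,y.max()+u[1]-25,"x",x.min()+u[0]-12,x.max()+u[0]-12, "bottom x", x[y==y.max()].mean()+u[0]-12)
E
```

```text
U top [571.5 105.2  85. ]
L top [538.9 103.5  85. ]
U outer top [669.6 110.8  85. ]
U bot outer [669.2 111.3   0. ]
U bot in [571.8 107.3   0. ]
L bot out [441.1 100.6   0. ]
matA [624.9  92.9   0. ]
matB [485.8  87.1   0. ]
bar0 hi [564.7 138.6  70. ]
bar0 lo [536.4 139.3  67. ]
clip back top [550.  175.6  18. ]
clip side back [541.2 174.3  18. ]
clip side back0 [535.5 185.2   0. ]
clip side [541.1 155.6  18. ]
clip side0 [535.4 165.4   0. ]
nose [549.3 136.2   9. ]
Ugap back top line [565.9 211.5  85. ]
L back [534. 219.  85.]
scene 50 [355.6 262. ]
scene 55 [355.7 260.6]
scene 60 [355.8 259.1]
red rows 251 259 x 343 357 bottom x 355.5
side 50 [314.  304.6]
side 55 [314.  302.8]
side 60 [314.  300.9]
red rows 275 302 x 313 315 bottom x 313.5
```

{"api": "apply_moves", "payload": {
  "plan": [
    {"slide": [0,0,0.015],"delta_rot": [0,0,0],"gripper": 0.015},
    {"slide": [0,0,0.015],"delta_rot": [0,0,0],"gripper": 0.015},
    {"slide": [0,0,0],"delta_rot": [0,0,0],"gripper": 0.015},
    {"slide": [-0.012,0,0],"delta_rot": [0,0,0],"gripper": 0.015},
    {"slide": [-0.012,0,0],"delta_rot": [0,0,0],"gripper": 0.015},
    {"slide": [-0.012,0,0],"delta_rot": [0,0,0],"gripper": 0.015},
    {"slide": [-0.012,0,0],"delta_rot": [0,0,0],"gripper": 0.015},
    {"slide": [0,0,0],"delta_rot": [0,0,0],"gripper": 0.015}
  ]
}}

```text
time: 6.2
eef_pos: [560.2, 31.7, 160.6]
tool_rot: [-2.274, 2.165, 0.002]
wrist_force: [1.5, 1.1, -1.9]
width: 0.276
```

```bash
python3 - <<'E'
from h import *
u=np.array([-.0454,.999,0]); o=np.array([555.2,105.5,0])
st=ctrl.read_state(); d=st["eef_pos"]-o; print("handle st x,y,z",d@u,d@np.array([-.999,-.0454,0]),d[2],st["wrist_force"],st["time"])
for n in("wrist","side"): cv2.imwrite(f"pics/{n}4.png",ctrl.read_camera(n)[:,:,::-1])
a=cv2.resize(cv2.imread("pics/wrist4.png")[130:310,60:300],(800,600),interpolation=cv2.INTER_CUBIC)[:,:]
b=cv2.resize(cv2.imread("pics/side4.png")[280:400,275:355],(400,600),interpolation=cv2.INTER_CUBIC)
cv2.imwrite("pics/m4.png",np.hstack([cv2.resize(a,(400,300)),cv2.resize(b,(400,600))[:300]]) if 0 else np.hstack([cv2.copyMakeBorder(cv2.resize(a,(480,360)),0,240,0,0,cv2.BORDER_CONSTANT),cv2.resize(b,(320,600))]))
E
```

```text
handle st x,y,z -73.98444442417117 -1.62109665703602 160.62016779312123 [ 1.47789024  1.14428937 -1.9320832 ] 6.2
```

View pics/m4.png

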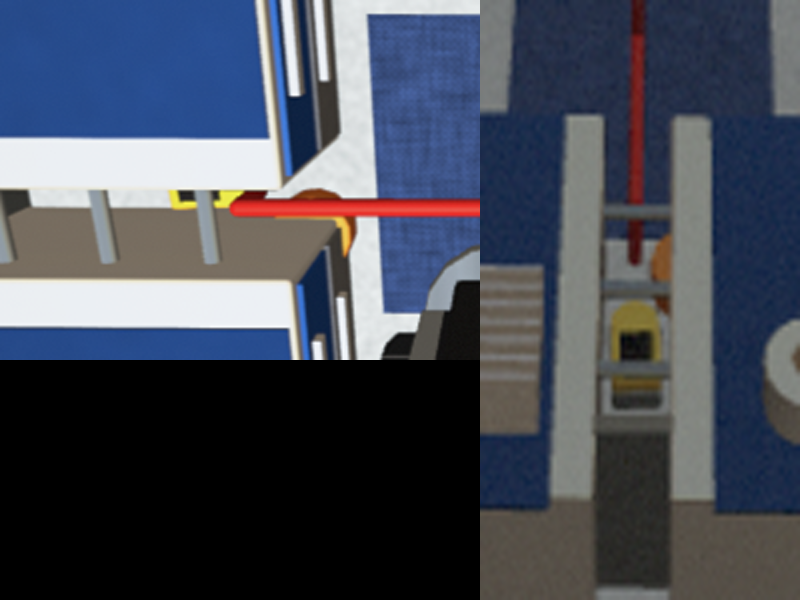

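Clip lies centred in the gap; the tip (side crop (636,262)) is level and passing under the bars, above clip height. Continuing over the clip.

{"api": "apply_moves", "payload": {
  "plan": [
    {"slide": [-0.012,0,0],"delta_rot": [0,0,0],"gripper": 0.015},
    {"slide": [-0.012,0,0],"delta_rot": [0,0,0],"gripper": 0.015},
    {"slide": [-0.012,0,0],"delta_rot": [0,0,0],"gripper": 0.015},
    {"slide": [-0.012,0,0],"delta_rot": [0,0,0],"gripper": 0.015},
    {"slide": [-0.012,0,0],"delta_rot": [0,0,0],"gripper": 0.015},
    {"slide": [-0.013,0,0],"delta_rot": [0,0,0],"gripper": 0.015},
    {"slide": [0,0,0],"delta_rot": [0,0,0],"gripper": 0.015},
    {"slide": [0,0,0],"delta_rot": [0,0,0],"gripper": 0.015}
  ]
}}

```text
time: 7.1
eef_pos: [556.8, 101.0, 160.3]
tool_rot: [2.271, -2.17, 0.001]
wrist_force: [0.2, -0.2, -2.9]
width: 0.275
```

```bash
cat >> h.py <<'E'
def stn():
    u=np.array([-.0454,.999,0]); o=np.array([555.2,105.5,0])
    st=ctrl.read_state(); d=st["eef_pos"]-o; R0=R.from_rotvec(st["tool_rot"]).as_matrix()
    print("handle st x,y,z",np.round([d@u,d@np.array([-.999,-.0454,0]),d[2]],1),"F",np.round(st["wrist_force"],2),"M",np.round(st["moment"],2),"yaw",np.degrees(np.arctan2(*R0[1::-1,0])).round(2),"t",round(st["time"],2),"w",round(st["width"],3))
E
python3 - <<'E'
from h import *
stn()
for n in("wrist","side"): cv2.imwrite(f"pics/{n}5.png",ctrl.read_camera(n)[:,:,::-1])
stn()
a=cv2.imread("pics/wrist5.png")[130:310,60:300]
b=cv2.imread("pics/side5.png")[280:400,275:355]
cv2.imwrite("pics/m5.png",np.hstack([cv2.copyMakeBorder(cv2.resize(a,(480,360)),0,240,0,0,cv2.BORDER_CONSTANT),cv2.resize(b,(320,600))]))
E
```

```text
handle st x,y,z [ -4.6  -1.4 160.3] F [ 0.23 -0.22 -2.87] M [-0.03 -0.01  0.02] yaw -87.39 t 7.1 w 0.275
handle st x,y,z [ -5.8  -1.4 160.3] F [-0.03 -0.12 -2.63] M [-0.04  0.01  0.01] yaw -87.5 t 7.2 w 0.272
```

View pics/m5.png

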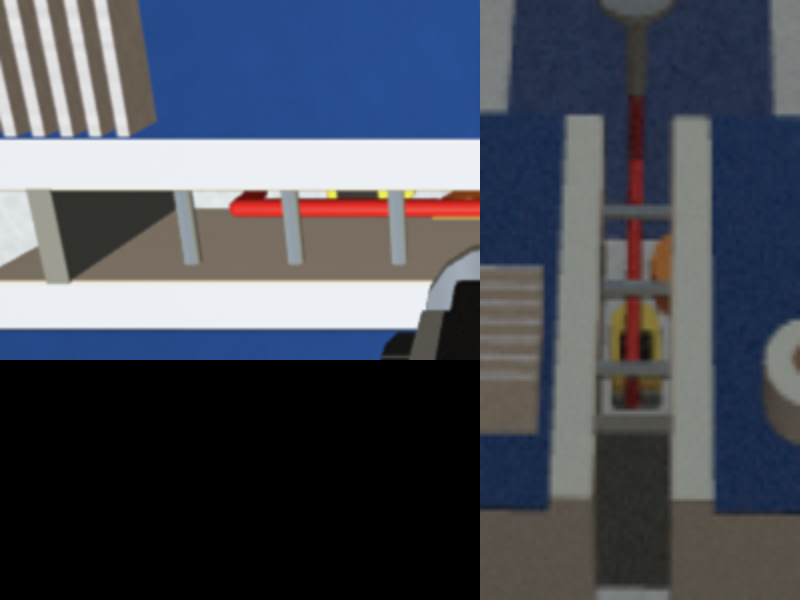

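Wrist crop: clip's back end at x≈328 and the tip at x≈250 is well beyond it (~25 mm). Descending carefully.

{"api": "apply_moves", "payload": {
  "plan": [
    {"slide": [0,0,0.003],"delta_rot": [0,0,0],"gripper": 0.015},
    {"slide": [0,0,0.003],"delta_rot": [0,0,0],"gripper": 0.015},
    {"slide": [0,0,0.003],"delta_rot": [0,0,0],"gripper": 0.015},
    {"slide": [0,0,0.003],"delta_rot": [0,0,0],"gripper": 0.015},
    {"slide": [0,0,0],"delta_rot": [0,0,0],"gripper": 0.015}
  ]
}}

```text
time: 7.7
eef_pos: [556.4, 100.7, 147.7]
tool_rot: [2.27, -2.171, -0.001]
wrist_force: [0.4, -0.1, -2.4]
width: 0.27
```

{"api": "apply_moves", "payload": {
  "plan": [
    {"slide": [0,0,0.003],"delta_rot": [0,0,0],"gripper": 0.015},
    {"slide": [0,0,0.003],"delta_rot": [0,0,0],"gripper": 0.015},
    {"slide": [0,0,0.002],"delta_rot": [0,0,0],"gripper": 0.015},
    {"slide": [0,0,0],"delta_rot": [0,0,0],"gripper": 0.015}
  ]
}}

```text
time: 8.1
eef_pos: [556.6, 100.8, 139.9]
tool_rot: [2.27, -2.171, -0.0]
wrist_force: [-0.8, 0.3, -2.4]
width: 0.273
```

```bash
python3 -c "
from h import *
stn()"
```

```text
handle st x,y,z [ -4.8  -1.2 139.9] F [-0.84  0.29 -2.37] M [-0.   -0.03  0.01] yaw -87.43 t 8.1 w 0.273
```

{"api": "apply_moves", "payload": {
  "plan": [
    {"slide": [0,0,0.001],"delta_rot": [0,0,0],"gripper": 0.015},
    {"slide": [0,0,0.001],"delta_rot": [0,0,0],"gripper": 0.015},
    {"slide": [0,0,0],"delta_rot": [0,0,0],"gripper": 0.015}
  ]
}}

```text
time: 8.4
eef_pos: [556.8, 100.8, 138.2]
tool_rot: [2.271, -2.171, 0.0]
wrist_force: [0.3, 0.1, -2.6]
width: 0.275
```

{"api": "apply_moves", "payload": {
  "plan": [
    {"slide": [0,0,0.001],"delta_rot": [0,0,0],"gripper": 0.015},
    {"slide": [0,0,0],"delta_rot": [0,0,0],"gripper": 0.015}
  ]
}}

```text
time: 8.6
eef_pos: [556.8, 100.8, 137.2]
tool_rot: [2.271, -2.171, -0.0]
wrist_force: [0.3, -0.1, -1.6]
width: 0.274
```

{"api": "apply_moves", "payload": {
  "plan": [
    {"slide": [0,0,0.001],"delta_rot": [0,0,0],"gripper": 0.015},
    {"slide": [0,0,0],"delta_rot": [0,0,0],"gripper": 0.015}
  ]
}}

```text
time: 8.8
eef_pos: [556.8, 100.8, 136.2]
tool_rot: [2.271, -2.171, -0.0]
wrist_force: [-0.3, -0.6, -1.7]
width: 0.273
```

{"api": "apply_moves", "payload": {
  "plan": [
    {"slide": [0,0,0.001],"delta_rot": [0,0,0],"gripper": 0.015},
    {"slide": [0,0,0],"delta_rot": [0,0,0],"gripper": 0.015}
  ]
}}

```text
time: 9.0
eef_pos: [556.8, 100.8, 135.1]
tool_rot: [2.271, -2.171, -0.0]
wrist_force: [0.2, 0.2, -2.6]
width: 0.273
```

```bash
python3 -c "
from h import *
stn()"
```

```text
handle st x,y,z [ -4.7  -1.3 135.1] F [ 0.15  0.21 -2.59] M [ 0.01 -0.02 -0.06] yaw -87.43 t 9.0 w 0.273
```

{"api": "apply_moves", "payload": {
  "plan": [
    {"slide": [0,0,0.001],"delta_rot": [0,0,0],"gripper": 0.015},
    {"slide": [0,0,0],"delta_rot": [0,0,0],"gripper": 0.015}
  ]
}}

```text
time: 9.2
eef_pos: [556.8, 100.8, 134.2]
tool_rot: [2.271, -2.171, -0.0]
wrist_force: [0.2, -0.4, -2.7]
width: 0.275
```

{"api": "apply_moves", "payload": {
  "plan": [
    {"slide": [0,0,0.001],"delta_rot": [0,0,0],"gripper": 0.015},
    {"slide": [0,0,0],"delta_rot": [0,0,0],"gripper": 0.015}
  ]
}}

```text
time: 9.4
eef_pos: [556.8, 100.8, 133.2]
tool_rot: [2.271, -2.171, -0.0]
wrist_force: [-0.0, -0.0, -2.4]
width: 0.273
```

```bash
python3 -c "
from h import *
stn()"
```

```text
handle st x,y,z [ -4.7  -1.4 133.2] F [-0.02 -0.01 -2.42] M [-0.04 -0.06 -0.04] yaw -87.43 t 9.4 w 0.273
```

{"api": "apply_moves", "payload": {
  "plan": [
    {"slide": [0,0,0.001],"delta_rot": [0,0,0],"gripper": 0.015},
    {"slide": [0,0,0],"delta_rot": [0,0,0],"gripper": 0.015}
  ]
}}

```text
time: 9.6
eef_pos: [556.8, 100.8, 132.2]
tool_rot: [2.271, -2.171, -0.0]
wrist_force: [0.8, 0.2, -2.2]
width: 0.274
```

{"api": "apply_moves", "payload": {
  "plan": [
    {"slide": [0,0,0.001],"delta_rot": [0,0,0],"gripper": 0.015},
    {"slide": [0,0,0],"delta_rot": [0,0,0],"gripper": 0.015}
  ]
}}

```text
time: 9.8
eef_pos: [556.9, 100.8, 131.3]
tool_rot: [-2.27, 2.171, -0.0]
wrist_force: [-0.1, 0.4, -2.5]
width: 0.273
```

```bash
python3 -c "
from h import *
stn()"
```

```text
handle st x,y,z [ -4.7  -1.5 131.3] F [-0.15  0.45 -2.54] M [ 0.01 -0.04 -0.02] yaw -87.44 t 9.8 w 0.273
```

{"api": "apply_moves", "payload": {
  "plan": [
    {"slide": [0,0,0.001],"delta_rot": [0,0,0],"gripper": 0.015},
    {"slide": [0,0,0],"delta_rot": [0,0,0],"gripper": 0.015}
  ]
}}

```text
time: 10.0
eef_pos: [557.1, 100.6, 130.7]
tool_rot: [-2.27, 2.171, -0.001]
wrist_force: [0.2, -1.3, 3.0]
width: 0.275
```

{"api": "apply_moves", "payload": {
  "plan": [
    {"slide": [0,0,0.001],"delta_rot": [0,0,0],"gripper": 0.015},
    {"slide": [0,0,0],"delta_rot": [0,0,0],"gripper": 0.015}
  ]
}}

```text
time: 10.2
eef_pos: [557.3, 100.4, 130.2]
tool_rot: [-2.27, 2.171, -0.002]
wrist_force: [-0.9, -2.0, 8.0]
width: 0.273
```

```bash
python3 -c "
from h import *
stn()"
```

```text
handle st x,y,z [ -5.2  -1.8 130.2] F [-0.87 -1.98  7.95] M [0.18 0.59 0.16] yaw -87.46 t 10.2 w 0.273
```

Counter felt at TCP z ≈ 131 (about 10 N net, then lift). Raise 4 mm in command so the tip floats ~2 mm above the counter, and start drawing.

{"api": "apply_moves", "payload": {
  "plan": [
    {"slide": [0,0,-0.002],"delta_rot": [0,0,0],"gripper": 0.015},
    {"slide": [0,0,-0.002],"delta_rot": [0,0,0],"gripper": 0.015},
    {"slide": [0.003,0,0],"delta_rot": [0,0,0],"gripper": 0.015},
    {"slide": [0.003,0,0],"delta_rot": [0,0,0],"gripper": 0.015},
    {"slide": [0.003,0,0],"delta_rot": [0,0,0],"gripper": 0.015},
    {"slide": [0.003,0,0],"delta_rot": [0,0,0],"gripper": 0.015},
    {"slide": [0.003,0,0],"delta_rot": [0,0,0],"gripper": 0.015},
    {"slide": [0.003,0,0],"delta_rot": [0,0,0],"gripper": 0.015}
  ]
}}

```text
time: 11.0
eef_pos: [557.7, 82.5, 133.3]
tool_rot: [2.27, -2.171, 0.0]
wrist_force: [0.9, 0.6, -1.9]
width: 0.278
```

{"api": "apply_moves", "payload": {
  "plan": [
    {"slide": [0.003,-0.0002,0],"delta_rot": [0,0,0],"gripper": 0.015},
    {"slide": [0.003,-0.0002,0],"delta_rot": [0,0,0],"gripper": 0.015},
    {"slide": [0.003,-0.0002,0],"delta_rot": [0,0,0],"gripper": 0.015},
    {"slide": [0.003,-0.0002,0],"delta_rot": [0,0,0],"gripper": 0.015}
  ]
}}

```text
time: 11.4
eef_pos: [559.0, 70.7, 133.3]
tool_rot: [-2.271, 2.171, -0.0]
wrist_force: [-0.2, 1.2, -3.0]
width: 0.275
```

```bash
python3 -c "
from h import *
stn()"
```

```text
handle st x,y,z [-34.9  -2.2 133.3] F [-0.18  1.22 -2.96] M [0.1  0.01 0.01] yaw -87.43 t 11.4 w 0.275
```

{"api": "apply_moves", "payload": {
  "plan": [
    {"slide": [0.002,-0.0001,0],"delta_rot": [0,0,0],"gripper": 0.015},
    {"slide": [0.002,-0.0001,0],"delta_rot": [0,0,0],"gripper": 0.015},
    {"slide": [0.002,-0.0001,0],"delta_rot": [0,0,0],"gripper": 0.015},
    {"slide": [0.002,-0.0001,0],"delta_rot": [0,0,0],"gripper": 0.015}
  ]
}}

```text
time: 11.8
eef_pos: [559.9, 63.2, 133.3]
tool_rot: [-2.271, 2.17, 0.0]
wrist_force: [-0.6, 0.0, -3.2]
width: 0.273
```

{"api": "apply_moves", "payload": {
  "plan": [
    {"slide": [0.002,-0.0001,0],"delta_rot": [0,0,0],"gripper": 0.015},
    {"slide": [0.002,-0.0001,0],"delta_rot": [0,0,0],"gripper": 0.015},
    {"slide": [0.002,-0.0001,0],"delta_rot": [0,0,0],"gripper": 0.015},
    {"slide": [0.002,-0.0001,0],"delta_rot": [0,0,0],"gripper": 0.015}
  ]
}}

```text
time: 12.2
eef_pos: [560.4, 55.5, 133.3]
tool_rot: [-2.271, 2.17, 0.001]
wrist_force: [-1.0, 0.9, -2.5]
width: 0.273
```

```bash
python3 - <<'E'
from h import *
stn()
im=ctrl.read_camera("side")[:,:,::-1]; im2=ctrl.read_camera("wrist")[:,:,::-1]
cv2.imwrite("pics/m6.png",np.hstack([cv2.resize(im2[130:310,60:300],(480,360)),cv2.resize(im[280:370,275:355],(320,360))]))
E
```

```text
handle st x,y,z [-50.2  -2.9 133.3] F [-1.05  0.93 -2.52] M [0.76 0.1  0.  ] yaw -87.4 t 12.2 w 0.273
```

View pics/m6.png

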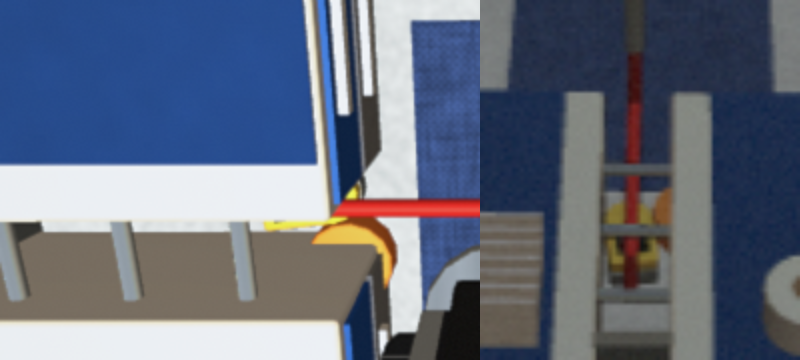

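```bash
python3 -c "
from h import *
stn()"
```

```text
handle st x,y,z [-50.8  -2.9 133.3] F [ 0.31  1.91 -3.04] M [0.57 0.07 0.  ] yaw -87.44 t 12.3 w 0.276
```

{"api": "apply_moves", "payload": {
  "plan": [
    {"slide": [0.001,0,0],"delta_rot": [0,0,0],"gripper": 0.015},
    {"slide": [0.001,0,0],"delta_rot": [0,0,0],"gripper": 0.015},
    {"slide": [0.001,0,0],"delta_rot": [0,0,0],"gripper": 0.015}
  ]
}}

```text
time: 12.6
eef_pos: [560.6, 52.0, 133.3]
tool_rot: [-2.271, 2.171, 0.0]
wrist_force: [0.0, 2.6, -2.2]
width: 0.272
```

```bash
python3 -c "
from h import *
stn()"
```

```text
handle st x,y,z [-53.6  -3.  133.3] F [ 0.02  2.59 -2.21] M [ 0.7   0.12 -0.05] yaw -87.42 t 12.6 w 0.272
```

{"api": "apply_moves", "payload": {
  "plan": [
    {"slide": [0.002,0,0],"delta_rot": [0,0,0],"gripper": 0.015},
    {"slide": [0.002,0,0],"delta_rot": [0,0,0],"gripper": 0.015},
    {"slide": [0.002,0,0],"delta_rot": [0,0,0],"gripper": 0.015},
    {"slide": [0.002,0,0],"delta_rot": [0,0,0],"gripper": 0.015}
  ]
}}

```text
time: 13.0
eef_pos: [561.3, 43.6, 133.4]
tool_rot: [-2.27, 2.171, -0.001]
wrist_force: [1.4, 1.5, -2.9]
width: 0.272
```

{"api": "apply_moves", "payload": {
  "plan": [
    {"slide": [0.002,0,0],"delta_rot": [0,0,0],"gripper": 0.015},
    {"slide": [0.002,0,0],"delta_rot": [0,0,0],"gripper": 0.015},
    {"slide": [0.002,0,0],"delta_rot": [0,0,0],"gripper": 0.015},
    {"slide": [0.002,0,0],"delta_rot": [0,0,0],"gripper": 0.015},
    {"slide": [0.002,0,0],"delta_rot": [0,0,0],"gripper": 0.015},
    {"slide": [0.002,0,0],"delta_rot": [0,0,0],"gripper": 0.015}
  ]
}}

```text
time: 13.6
eef_pos: [561.6, 31.7, 133.3]
tool_rot: [2.27, -2.171, 0.0]
wrist_force: [0.6, 1.9, -1.0]
width: 0.274
```

```bash
python3 -c "
from h import *
stn()"
```

```text
handle st x,y,z [-74.   -3.  133.3] F [ 0.57  1.94 -1.01] M [ 0.55 -0.3  -0.07] yaw -87.44 t 13.6 w 0.274
```

{"api": "apply_moves", "payload": {
  "plan": [
    {"slide": [0.002,0,0],"delta_rot": [0,0,0],"gripper": 0.015},
    {"slide": [0.002,0,0],"delta_rot": [0,0,0],"gripper": 0.015},
    {"slide": [0.002,0,0],"delta_rot": [0,0,0],"gripper": 0.015},
    {"slide": [0.002,0,0],"delta_rot": [0,0,0],"gripper": 0.015},
    {"slide": [0.002,0,0],"delta_rot": [0,0,0],"gripper": 0.015},
    {"slide": [0.002,0,0],"delta_rot": [0,0,0],"gripper": 0.015},
    {"slide": [0.002,0,0],"delta_rot": [0,0,0],"gripper": 0.015},
    {"slide": [0.002,0,0],"delta_rot": [0,0,0],"gripper": 0.015}
  ]
}}

```text
time: 14.4
eef_pos: [562.2, 15.7, 133.3]
tool_rot: [2.27, -2.171, 0.0]
wrist_force: [0.7, 0.1, -2.2]
width: 0.278
```

{"api": "apply_moves", "payload": {
  "plan": [
    {"slide": [0.002,0,0],"delta_rot": [0,0,0],"gripper": 0.015},
    {"slide": [0.002,0,0],"delta_rot": [0,0,0],"gripper": 0.015},
    {"slide": [0.002,0,0],"delta_rot": [0,0,0],"gripper": 0.015},
    {"slide": [0.002,0,0],"delta_rot": [0,0,0],"gripper": 0.015},
    {"slide": [0.002,0,0],"delta_rot": [0,0,0],"gripper": 0.015},
    {"slide": [0.002,0,0],"delta_rot": [0,0,0],"gripper": 0.015},
    {"slide": [0.002,0,0],"delta_rot": [0,0,0],"gripper": 0.015},
    {"slide": [0.002,0,0],"delta_rot": [0,0,0],"gripper": 0.015}
  ]
}}

```text
time: 15.2
eef_pos: [562.9, -0.2, 133.2]
tool_rot: [2.27, -2.171, -0.0]
wrist_force: [0.6, 0.8, -2.1]
width: 0.272
```

```bash
python3 - <<'E'
from h import *
stn()
im=ctrl.read_camera("side")[:,:,::-1]; im2=ctrl.read_camera("wrist")[:,:,::-1]
cv2.imwrite("pics/m7.png",np.hstack([cv2.resize(im2[130:310,100:340],(480,360)),cv2.resize(im[240:330,275:355],(320,360))]))
E
```

```text
handle st x,y,z [-106.    -2.9  133.2] F [ 0.57  0.83 -2.11] M [ 0.04 -0.01 -0.03] yaw -87.43 t 15.2 w 0.272
```

View pics/m7.png

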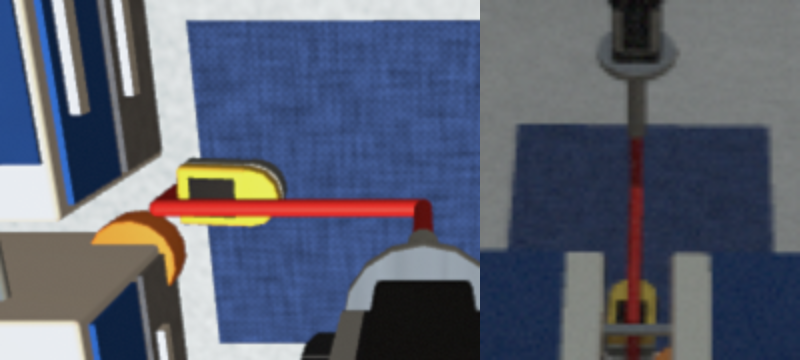

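Clip is past the nub with its back end just short of the mat edge (wrist crop (180,190)); pull another 40 mm.

{"api": "apply_moves", "payload": {
  "plan": [
    {"slide": [0.003,0,0],"delta_rot": [0,0,0],"gripper": 0.015},
    {"slide": [0.003,0,0],"delta_rot": [0,0,0],"gripper": 0.015},
    {"slide": [0.003,0,0],"delta_rot": [0,0,0],"gripper": 0.015},
    {"slide": [0.003,0,0],"delta_rot": [0,0,0],"gripper": 0.015},
    {"slide": [0.003,0,0],"delta_rot": [0,0,0],"gripper": 0.015},
    {"slide": [0.003,0,0],"delta_rot": [0,0,0],"gripper": 0.015},
    {"slide": [0.003,0,0],"delta_rot": [0,0,0],"gripper": 0.015}
  ]
}}

```text
time: 16.0
eef_pos: [563.9, -21.2, 133.3]
tool_rot: [-2.271, 2.171, -0.0]
wrist_force: [0.5, 1.2, -1.9]
width: 0.273
```

{"api": "apply_moves", "payload": {
  "plan": [
    {"slide": [0.003,0,0],"delta_rot": [0,0,0],"gripper": 0.015},
    {"slide": [0.003,0,0],"delta_rot": [0,0,0],"gripper": 0.015},
    {"slide": [0.003,0,0],"delta_rot": [0,0,0],"gripper": 0.015},
    {"slide": [0.003,0,0],"delta_rot": [0,0,0],"gripper": 0.015},
    {"slide": [0.003,0,0],"delta_rot": [0,0,0],"gripper": 0.015},
    {"slide": [0.003,0,0],"delta_rot": [0,0,0],"gripper": 0.015},
    {"slide": [0.002,0,0],"delta_rot": [0,0,0],"gripper": 0.015},
    {"slide": [0,0,0],"delta_rot": [0,0,0],"gripper": 0.015}
  ]
}}

```text
time: 16.8
eef_pos: [564.8, -41.6, 133.3]
tool_rot: [2.27, -2.172, 0.001]
wrist_force: [-0.0, 0.4, -2.9]
width: 0.269
```

{"api": "apply_moves", "payload": {
  "plan": [
    {"slide": [-0.003,0,0],"delta_rot": [0,0,0],"gripper": 0.015},
    {"slide": [0,0,-0.01],"delta_rot": [0,0,0],"gripper": 0.015},
    {"slide": [0,0,-0.02],"delta_rot": [0,0,0],"gripper": 0.015},
    {"slide": [0,0,-0.02],"delta_rot": [0,0,0],"gripper": 0.015},
    {"slide": [0,0,-0.009],"delta_rot": [0,0,0],"gripper": 0.015},
    {"slide": [0,0,0],"delta_rot": [0,0,0],"gripper": 0.015}
  ]
}}

```text
time: 17.4
eef_pos: [565.7, -37.9, 193.9]
tool_rot: [-2.269, 2.169, -0.004]
wrist_force: [0.1, -0.3, -2.5]
width: 0.275
```

```bash
python3 - <<'E'
from h import *
stn()
a=np.radians(76.4); hx=np.array([np.cos(a),np.sin(a)])
goal((506.1+75*hx[0],-227.6+75*hx[1],191.5),-103.6)
S=cam("scene"); im=ctrl.read_camera("scene")[:,:,::-1].copy(); cv2.imwrite("pics/s8.png",im)
h=cv2.cvtColor(im,cv2.COLOR_BGR2HSV); m=(h[...,0]>20)&(h[...,0]<36)&(h[...,1]>100)&(h[...,2]>60)
y,x=np.nonzero(m); k=(x>290)&(x<370)&(y>240)&(y<310); x,y=x[k],y[k]
for i in (x.argmin(),x.argmax(),y.argmin(),y.argmax()): print(plane(S,(x[i],y[i]),14).round(0))
print("c",plane(S,(x.mean(),y.mean()),14))
E
```

```text
handle st x,y,z [-143.7   -4.   193.9] F [ 0.11 -0.27 -2.45] M [0.01 0.01 0.04] yaw -87.42 t 17.4 w 0.275
slide m [0.1148 0.0472 0.0023] rot [-3.400e-03  2.000e-04  2.823e-01] at [565.7 -37.9 193.9] yaw -87.42 F [ 0.11 -0.27 -2.45] w 0.275 t 17.4
[558.  19.  14.]
[560.  54.  14.]
[549.  53.  14.]
[572.  23.  14.]
c [563.75104562  33.74775625  14.        ]
```

```bash
python3 -c "
from h import *
goal((522.3,-159.8,192),-103.7)"
```

```text
slide m [0.1199 0.048  0.0007] rot [-0.0012  0.      0.2841] at [564.9 -37.9 192.8] yaw -87.42 F [-0.39  0.   -2.7 ] w 0.275 t 17.45
```

{"api": "apply_moves", "payload": {
  "plan": [
    {"slide": [0.024,0.0096,0],"delta_rot": [0,0,0],"gripper": 0.015},
    {"slide": [0.024,0.0096,0],"delta_rot": [0,0,0],"gripper": 0.015},
    {"slide": [0.024,0.0096,0],"delta_rot": [0,0,0],"gripper": 0.015},
    {"slide": [0.024,0.0096,0],"delta_rot": [0,0,0],"gripper": 0.015},
    {"slide": [0.024,0.0096,0],"delta_rot": [0,0,0],"gripper": 0.015},
    {"slide": [0,0,0],"delta_rot": [0,0,0.142],"gripper": 0.015},
    {"slide": [0,0,0],"delta_rot": [0,0,0.142],"gripper": 0.015},
    {"slide": [0,0,0],"delta_rot": [0,0,0],"gripper": 0.015}
  ]
}}

```text
time: 18.25
eef_pos: [521.3, -159.9, 191.3]
tool_rot: [1.939, -2.47, -0.002]
wrist_force: [-0.2, -0.2, -2.0]
width: 0.271
```

{"api": "apply_moves", "payload": {
  "plan": [
    {"slide": [0,0,0],"delta_rot": [0,0,0],"gripper": 0.015},
    {"slide": [0,0,0],"delta_rot": [0,0,0],"gripper": 0.015},
    {"slide": [0,0,0],"delta_rot": [0,0,0],"gripper": 0.015}
  ]
}}

```text
time: 18.55
eef_pos: [522.0, -159.8, 192.1]
tool_rot: [1.943, -2.469, -0.001]
wrist_force: [-0.6, -0.8, -3.0]
width: 0.27
```

```bash
python3 - <<'E'
from h import *
goal((505.7,-227.8,190.5),-103.7)
st=ctrl.read_state(); im=ctrl.read_camera("wrist")[:,:,::-1]; cv2.imwrite("pics/w9.png",im)
np.save("pics/w9.npy",np.r_[st["eef_pos"],st["tool_rot"]])
E
```

```text
slide m [ 0.07   -0.0002  0.0016] rot [0.0004 0.0001 0.0017] at [ 522.  -159.8  192.1] yaw -103.6 F [-0.61 -0.81 -3.04] w 0.27 t 18.55
```

View pics/w9.png

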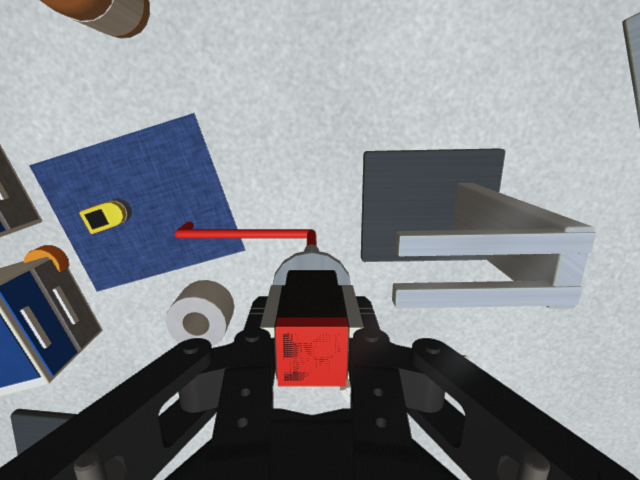

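```bash
python3 - <<'E'
from h import *
np.set_printoptions(precision=1,suppress=True)
v=np.load("pics/w9.npy"); W=cam("wrist",dict(eef_pos=v[:3],tool_rot=v[3:]))
im=cv2.imread("pics/w9.png"); 
for xc in (400,440,500): print(xc,[int(a) for a in im[225:315:2,xc].mean(1)])
Ri=R.from_rotvec(v[3:]).inv()
for p in ((398,236),(398,257),(394,284),(394,305),(590,232),(578,289)):
    print(p,[Ri.apply(plane(W,p,z)-v[:3])[:2] for z in(160,150)])
E
```

```text
400 [72, 73, 71, 83, 86, 102, 180, 183, 177, 180, 184, 187, 181, 184, 188, 183, 74, 70, 150, 214, 216, 207, 200, 206, 209, 200, 203, 205, 209, 118, 90, 93, 117, 185, 181, 181, 182, 185, 183, 180, 185, 186, 188, 191, 191]
440 [72, 70, 69, 86, 87, 149, 186, 181, 182, 181, 183, 184, 181, 184, 185, 145, 79, 88, 204, 206, 200, 197, 196, 200, 201, 204, 202, 198, 191, 101, 99, 99, 162, 185, 181, 182, 182, 185, 181, 184, 185, 186, 201, 201, 198]
500 [88, 87, 91, 96, 110, 177, 178, 176, 176, 175, 178, 178, 182, 182, 178, 83, 76, 76, 74, 72, 73, 73, 82, 202, 205, 200, 196, 203, 142, 86, 89, 106, 184, 183, 182, 179, 178, 182, 182, 184, 182, 206, 211, 207, 206]
(398, 236) [array([ 46.2, -21.2]), array([ 48.9, -17.9])]
(398, 257) [array([47.2, -9.1]), array([49.9, -5.2])]
(394, 284) [array([46.2,  7.1]), array([48.8, 12. ])]
(394, 305) [array([47.2, 20.3]), array([49.9, 26. ])]
(590, 232) [array([148.3, -23.4]), array([156.8, -20.3])]
(578, 289) [array([150. ,  10.2]), array([158.6,  15.3])]
```

Clip lies wholly on the mat at (105,216). Fork mid-line is 0.7 mm from the tool axis and the seat ~69 mm along tool x: going in.

{"api": "apply_moves", "payload": {
  "plan": [
    {"slide": [0.01,0.0001,0],"delta_rot": [0,0,0],"gripper": 0.015},
    {"slide": [0.01,0,0],"delta_rot": [0,0,0],"gripper": 0.015},
    {"slide": [0.01,0.0001,0],"delta_rot": [0,0,0],"gripper": 0.015},
    {"slide": [0.01,0,0],"delta_rot": [0,0,0],"gripper": 0.015},
    {"slide": [0.01,0.0001,0],"delta_rot": [0,0,0],"gripper": 0.015},
    {"slide": [0.01,0,0],"delta_rot": [0,0,0],"gripper": 0.015},
    {"slide": [0.0095,0,0],"delta_rot": [0,0,0],"gripper": 0.015},
    {"slide": [0,0,0],"delta_rot": [0,0,0],"gripper": 0.015}
  ]
}}

```text
time: 19.4
eef_pos: [504.6, -229.7, 192.3]
tool_rot: [1.936, -2.473, 0.001]
wrist_force: [0.2, -0.5, -2.9]
width: 0.274
```

{"api": "apply_moves", "payload": {
  "plan": [
    {"slide": [0,0,0.004],"delta_rot": [0,0,0],"gripper": 0.015},
    {"slide": [0,0,0.004],"delta_rot": [0,0,0],"gripper": 0.015},
    {"slide": [0,0,0.003],"delta_rot": [0,0,0],"gripper": 0.015},
    {"slide": [0,0,0.002],"delta_rot": [0,0,0],"gripper": 0.015},
    {"slide": [0,0,0],"delta_rot": [0,0,0],"gripper": 0.015},
    {"slide": [0,0,0],"delta_rot": [0,0,0],"gripper": 0.015}
  ]
}}

```text
time: 20.0
eef_pos: [505.4, -227.3, 179.3]
tool_rot: [1.941, -2.47, 0.0]
wrist_force: [0.4, 0.0, -2.4]
width: 0.271
```

{"api": "apply_moves", "payload": {
  "plan": [
    {"slide": [0,0,0.001],"delta_rot": [0,0,0],"gripper": 0.015},
    {"slide": [0,0,0.001],"delta_rot": [0,0,0],"gripper": 0.015},
    {"slide": [0,0,0],"delta_rot": [0,0,0],"gripper": 0.015}
  ]
}}

```text
time: 20.3
eef_pos: [505.3, -227.4, 177.2]
tool_rot: [1.94, -2.471, -0.0]
wrist_force: [-0.7, 0.4, -1.5]
width: 0.273
```

{"api": "apply_moves", "payload": {
  "plan": [
    {"slide": [0,0,0.001],"delta_rot": [0,0,0],"gripper": 0.015},
    {"slide": [0,0,0],"delta_rot": [0,0,0],"gripper": 0.015}
  ]
}}

```text
time: 20.5
eef_pos: [505.3, -227.4, 177.1]
tool_rot: [-1.94, 2.471, -0.001]
wrist_force: [-1.6, 1.6, 4.1]
width: 0.272
```

{"api": "apply_moves", "payload": {
  "plan": [
    {"slide": [0,0,0.0005],"delta_rot": [0,0,0],"gripper": 0.015},
    {"slide": [0,0,0],"delta_rot": [0,0,0],"gripper": 0.015}
  ]
}}

```text
time: 20.7
eef_pos: [505.4, -227.4, 177.0]
tool_rot: [-1.94, 2.47, -0.001]
wrist_force: [-3.7, 1.4, 9.5]
width: 0.272
```

Seated at the same height as at the grasp. Releasing.

{"api": "apply_moves", "payload": {
  "plan": [
    {"slide": [0,0,-0.0005],"delta_rot": [0,0,0],"gripper": 0.015},
    {"slide": [0,0,0],"delta_rot": [0,0,0],"gripper": 0.028},
    {"slide": [0,0,0],"delta_rot": [0,0,0],"gripper": 0.04},
    {"slide": [0,0,0],"delta_rot": [0,0,0],"gripper": 0.07},
    {"slide": [0,0,0],"delta_rot": [0,0,0],"gripper": 0.0854},
    {"slide": [0,0,0],"delta_rot": [0,0,0],"gripper": 0.0854},
    {"slide": [0,0,0],"delta_rot": [0,0,0],"gripper": 0.0854},
    {"slide": [0,0,0],"delta_rot": [0,0,0],"gripper": 0.0854}
  ]
}}

```text
time: 21.5
eef_pos: [505.3, -227.4, 176.3]
tool_rot: [1.941, -2.471, 0.0]
wrist_force: [0.4, 1.0, 0.1]
width: 1.001
```

{"api": "apply_moves", "payload": {
  "plan": [
    {"slide": [0,0,-0.01],"delta_rot": [0,0,0],"gripper": 0.0854},
    {"slide": [0,0,-0.02],"delta_rot": [0,0,0],"gripper": 0.0854},
    {"slide": [0,0,-0.03],"delta_rot": [0,0,0],"gripper": 0.0854},
    {"slide": [0,0,-0.03],"delta_rot": [0,0,0],"gripper": 0.0854},
    {"slide": [0,0,-0.03],"delta_rot": [0,0,0],"gripper": 0.0854},
    {"slide": [0,0,0],"delta_rot": [0,0,0],"gripper": 0.0854},
    {"slide": [0,0,0],"delta_rot": [0,0,0],"gripper": 0.0854}
  ]
}}

```text
time: 22.2
eef_pos: [505.5, -227.5, 297.3]
tool_rot: [-1.94, 2.47, -0.003]
wrist_force: [-0.3, -0.9, -0.7]
width: 1.001
```

```bash
python3 - <<'E'
from h import *
stn()
im=[ctrl.read_camera(n)[:,:,::-1] for n in("scene","side","wrist")]
f=lambda i,x,y,w,h:cv2.resize(i[y:y+h,x:x+w],(400,300),interpolation=cv2.INTER_CUBIC)
o=cv2.imread("pics/scene0.png")
cv2.imwrite("pics/m10.png",np.vstack([np.hstack([f(im[0],180,185,120,90),f(im[1],240,140,220,165)]),np.hstack([cv2.resize(im[2],(400,300)),f(im[0],180,180,240,180)])]))
E
```

```text
handle st x,y,z [-330.4   64.7  297.3] F [-0.31 -0.9  -0.71] M [ 0.02 -0.   -0.02] yaw -103.7 t 22.2 w 1.001
```

View pics/m10.png

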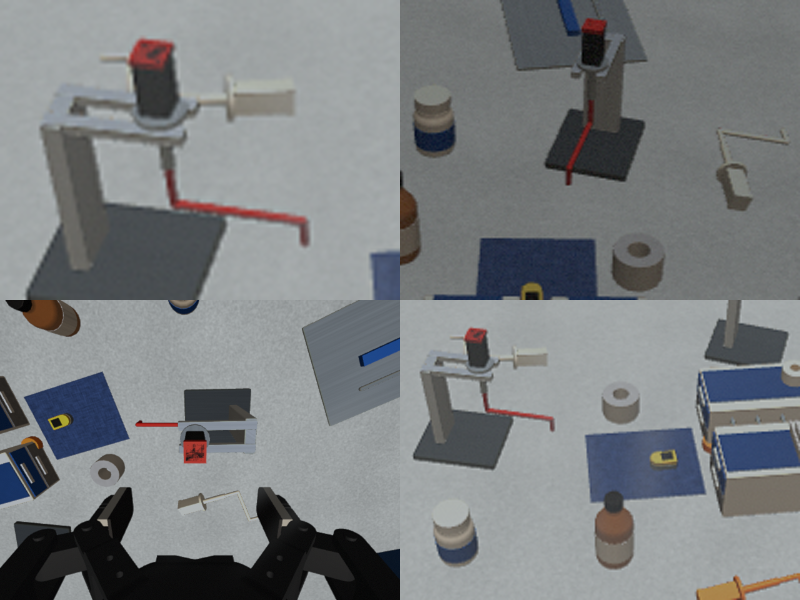

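Hook hangs just as at the start (identical pixels in the scene crop), clip wholly on the mat, gripper clear. Handing in.

```bash
python3 -c "
from plant import ctrl
print(ctrl.close_job())"
```

```text
the job is handed in; nothing more can be done
None
```

The sensor now lies wholly on the blue mat, and the hook hangs on its rack as it did at the start. I handed the job in at about 22 s.

- **Drawing out:** I took the red hook off the far rack, passed it under the bars and over the sensor, and felt the counter behind it with about 10 N. I then drew the sensor past the nub; the highest pull I read was about 2.6 N.
- **Return:** I hung the hook back, with the wrist force reaching about 9.5 N as it seated, then let go and raised the gripper clear.
- **Last checks:**
  - In the final pictures the hook's position matches the first scene picture.
  - The sensor is well inside the mat, its back end about 35 mm from the mat's near edge.
  - The bottle, jar and tape roll look unmoved.
  - The wrist force is near zero.
- **Disagreements:**
  - The side and wrist views differed by about 10 mm on where the sensor's back end lay, so I lowered the tip beyond both estimates.
  - The hook turned out about 3 mm longer than it looked in the pictures, so I used the height where it touched the counter.
  - The handle's top measured about 4 mm lower than the text says; this made no difference to the grasp.

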